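Take the narrow cup off its peg for the coffee tray

TASK

Lay the coffee tray for the next visitor: lift the narrow round steel cup up and off its peg on the stand, and set it down gently, upright, in the middle of the round cork mat on the tray. Leave the other two steel cups hanging on their pegs.

Things in the scene. Friction and masses are not known exactly. Their poses are not given: they have to be found in the camera images.
- narrow_cup_mid (a point): Cup to move: plain steel, round, 52 mm wide, 95 tall, 0.1-0.2 kg, slimmest of three in a row. Point: on its axis, half-way up. z up; x level, from cup to peg (away from robot); y along the row, both y sides free to grip near the rim. On +x a steel hook, level with the rim, ends 47 from the axis and drops 24 behind a flat upright peg (1 mm play): lift 25 or more straight up to free it. May tilt 3 deg.
- wide_cup_mid (a point): Not to be moved: wide round steel cup, 70 mm in diameter, 75 mm tall. Point: on its axis, half-way up; hook and axes as for the narrow cup. The three cups hang in any order, mouth up, 115 mm between centres, rims level about 169 mm above the table, on a fixed dark steel stand 345 mm wide; nothing of the stand is higher than the rims.
- square_cup_mid (a point): Not to be moved: square steel cup, 62 mm by 62 mm, 85 mm tall, hanging in the same row. Point: on its axis, half-way up; hook and axes as for the narrow cup.
- mat_top (a point): Centre of the upper face of the fixed round cork mat, 90 mm in diameter, where the narrow cup is to stand. It lies at one end of a fixed wooden tray (210 by 280 mm, rim 14 mm high), its top 8 mm above the table. z is up. A paper cup (72 mm wide, 85 mm tall) stands at the tray's other end, 150 mm from the mat's centre; it has no part in the task.

How it is judged:
On the way:
1. the narrow cup is lifted up off its peg (height (world z) of narrow_cup_mid above 0.14 m), for 0.1 s.
At the end, for the whole second after the job is handed in: The narrow cup stands upright (within about 6 degrees) and at rest on the cork mat, its axis within 20 mm of the mat's centre, released; the wide and the square cup still hang within 20 mm of where they hung (horizontal distance between narrow_cup_mid and mat_top below 0.02 m and z of narrow_cup_mid in the frame of mat_top between 0.0425 and 0.0525 m and angle between narrow_cup_mid's own z axis and vertical below 0.1 rad and linear speed of narrow_cup below 0.02 m/s and distance of each of wide_cup_mid, square_cup_mid from where it was at the start of the episode below 0.02 m); the robot touches nothing.
It fails at once if another steel cup is knocked off its peg (distance of any of wide_cup_mid, square_cup_mid from where it was at the start of the episode above 0.04 m).
It fails at once if the narrow cup is dropped (falls freely by more than about 15 mm) (contact force between narrow_cup and anything else below 0.02 N and linear speed of narrow_cup above 0.55 m/s).
It also fails if it takes over 45 s, if anything falls off the work surface, if the arm or the gripper's body presses on something with over 40 N, if the wrist force passes 120 N, or if a joint passes its speed limit or range.

ROBOT

A 6-joint arm with a two-finger parallel gripper is mounted at the origin on the work surface. World frame = base frame: x ahead of the robot, y to its left, z up, the work surface at z = 0. Lengths are in m, angles in rad, forces in N, time in s.
With the tool pointing down it reaches from about 0.375 to 0.9 m from the base axis. Payload 3.1 kg.
Tool frame: the origin (TCP) lies on the centre line of the jaws, within the pads' length; the fingertips stand robot.tip_reach ahead of it and the grasp point (between the pads) lies 8 mm behind it (robot.tip_reach is the distance from the TCP to the fingertips, in m); z points along the fingers, y is the line along which they close (so a half turn about z gives the same grasp; the last joint's range is limited). The gripper opens to 87 mm and grips with 3 to 60 N. Pads are 19 mm wide; open, the fingers measure 117 mm over their backs; the gripper's body (75 mm by 190 mm) begins 51 mm behind the grasp point.
Start: joints at [-1.494, 0.527, 1.433, -0, 1.181, -0.178], TCP at [0.158, -0.605, 0.234] pointing down, gripper open.
Joint ranges: [-3.08, 3.08], [-0.75, 2.2], [0.22, 2.44], [-1.43, 4.57], [0, 2.65], [-2.85, 2.85]. Speed limits (rad/s): [2.79, 2.79, 3.14, 3.14, 3.14, 3.14].

INTERFACE

Orientations are given as a unit quaternion [x, y, z, w].
In Python, from rig import robot gives the robot as it stands.
- The arm moves only by the tool jog_arm, never from a script. Its argument "motion" is one flat list of numbers, 7 for each row, row after row: the shift along the tool's x, y, z scaled (see below), then the turn, a rotation vector about the tool's x, y, z scaled (see below), then the gripper's target within -1 to 1 (shut at 1, half-way at 0, fully open at -1). In form: [x, y, z, rx, ry, rz, hand, x, y, z, rx, ry, rz, hand, ...]. A call has 1 to 12 rows; each row shifts and turns the commanded pose from where the row before left it, along the tool's axes as they then stand; what a row does not reach is not made up. The controller multiplies each number of a shift by 4 cm and each number of a turn by 4 degrees. A row lasts 1/8 s, in which the tool goes at most 62.5 mm and 10.7 degrees, less where a joint would pass 70% of its speed; a pose out of reach is approached as far as the arm can. A call with a number of a shift or a turn outside -1 to 1 is refused whole. A call with a gripper value outside its range is refused whole. The fingers move at their own pace and stop on an object; "grip_force" is the grip in N (left out, the last holds). Time passes only in rows, so rows that do not move let the fingers close. It gives the time, the measured TCP pose, the force, the opening and the grip force at its end, in the units of the state.
- robot.get_obs(): the state, without advancing time (a new reading comes with each control period).
- robot.camera(name): name is "scene" or "top"; returns the picture (384x512x3 uint8, blue, green, red); there is no depth.
- robot.calibration(name): a dict with "fx", "fy", "cx", "cy" (pixels), "R" (3x3) and "t" (3): a world point X has camera coordinates R X + t. Camera axes: x right, y down, z forward; pixel columns grow to the right and rows downward; lengths in m; the calibration is good to about 2 mm. A picture is of the moment at which its call begins. calibration takes no time and is no camera call.
- robot.hand_in(): hands the job in; it is judged then, once.
The state is a dict: "time": time; "q": joint angles; "joint_velocities": joint speeds; "joint_torque": joint torques, N m; "position": TCP position; "tool_rot": TCP orientation; "ft_force": force on the tool from outside, world axes, zero at the start; "moment": the same for the moment, N m; "grip_width": finger opening in m; "grip_force": force on a finger pad.
Only numpy, scipy, OpenCV 4.12 (cv2) and the standard library are available. Lean on these libraries where they do the work, as an engineer would, in place of code of your own. Each camera call takes 0.05 s, during which the arm holds its last target. There are 200 camera calls.

## Working session

There is one attempt and no reset: what is moved stays moved. The work goes in short steps, Python scripts to look and compute and a tool call to move; the robot and the scene stay as the last step left them, time stands still between calls to the robot, and variables do not carry over. Pictures are saved under pics/ and viewed, at most 10 in all, crops included, and the job is handed in when it is done.

Besides the shell and the picture viewer there is one more tool, called after "Emit:" by a JSON object that holds its "name" and its "arguments". jog_arm: Moves the arm, as the interface text tells. Shifts and turns lie within -1 to 1; 1 stands for 4 cm of shift or 4 degrees of turn. Its arguments: {"type":"object","properties":{"motion":{"type":"array","items":{"type":"number"}},"grip_force":{"type":"number"}},"required":["motion"]}

```bash
mkdir -p pics
python3 - <<'E'
from rig import robot
import cv2,numpy as np
for n in("scene","top"):
    cv2.imwrite(f"pics/{n}0.png",robot.camera(n)); c=robot.calibration(n); print(n,{k:np.round(v,4).tolist() for k,v in c.items()})
o=robot.get_obs(); print({k:np.round(v,3).tolist() for k,v in o.items()}, robot.tip_reach)
E
```

```text
scene {'fx': 357.5985, 'fy': 357.5985, 'cx': 254.2261, 'cy': 194.3308, 'R': [[0.5567, 0.8307, -0.0072], [0.516, -0.3526, -0.7806], [-0.651, 0.4308, -0.625]], 't': [-0.3139, -0.1816, 1.2886]}
top {'fx': 460.1261, 'fy': 460.1261, 'cx': 256.8065, 'cy': 192.49, 'R': [[-0.0201, -0.9998, 0.0032], [-0.996, 0.0198, -0.0875], [0.0875, -0.0049, -0.9962]], 't': [0.0081, 0.5502, 1.4034]}
{'time': 0.1, 'q': [-1.494, 0.528, 1.434, -0.0, 1.181, -0.178], 'joint_velocities': [0.001, -0.003, -0.001, 0.0, -0.0, -0.002], 'joint_torque': [-0.0, -44.098, -17.715, 0.064, 0.053, -0.0], 'position': [0.158, -0.604, 0.233], 'tool_rot': [0.992, 0.127, 0.0, -0.001], 'ft_force': [-0.427, -0.339, -0.047], 'moment': [-0.008, 0.016, 0.009], 'grip_force': 0.0, 'grip_width': 0.087} 0.011
```

View pics/scene0.png

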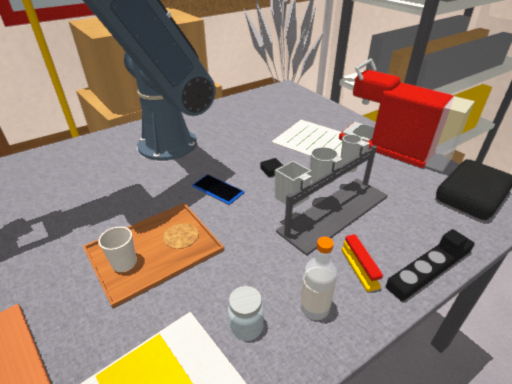

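View pics/top0.png

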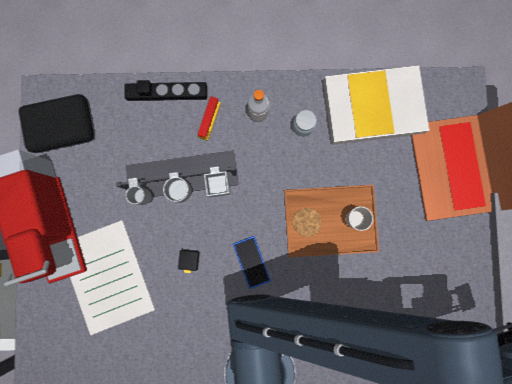

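The top view shows three cups: the left one at about (138,195) is the smallest, the middle one (177,188) is wider and the right one (217,183) is square. The mat is at (307,222). I'll enlarge the cups and the mat.

```bash
cat > h.py <<'E'
from rig import robot
import numpy as np
def px2w(n,u,v,z):
    c=robot.calibration(n); R=np.array(c["R"]);t=np.array(c["t"])
    d=R.T@np.array([(u-c["cx"])/c["fx"],(v-c["cy"])/c["fy"],1]); o=-R.T@t
    return o+d*(z-o[2])/d[2]
def w2px(n,X):
    c=robot.calibration(n); p=np.array(c["R"])@X+np.array(c["t"]); return c["fx"]*p[0]/p[2]+c["cx"],c["fy"]*p[1]/p[2]+c["cy"]
E
python3 - <<'E'
import cv2
from h import *
i=cv2.imread("pics/top0.png")
a=cv2.resize(i[165:225,110:250],None,fx=5,fy=5,interpolation=cv2.INTER_CUBIC)
cv2.imwrite("pics/crop.png",a)
h=cv2.cvtColor(i,cv2.COLOR_BGR2HSV)[200:245,285:330]; print(h[22,22],h[22,2],h[2,22],h[40,40])
s=h[...,1].astype(int)
print(s[::4,::3])
E
```

```text
[ 15 124 189] [ 12 148 183] [ 12 150 172] [ 12 148 191]
[[143 148 147 149 148 153 150 149 149 148 149 143 148 150 157]
 [128 149 148 146 153 152 148 147 152 149 154 147 150 151 154]
 [ 62 150 147 150 154 154 136 126 125 145 150 150 153 154 154]
 [ 47 153 153 148 128 124 125 125 122 124 123 142 151 152 149]
 [ 28 151 147 129 126 123 128 125 128 123 131 124 149 151 153]
 [ 26 151 153 125 123 126 124 123 125 122 125 119 137 150 146]
 [ 27 152 149 122 125 123 122 124 126 125 119 123 137 149 150]
 [ 22 147 151 132 124 123 121 123 122 129 122 126 151 148 154]
 [ 25 153 148 149 137 128 124 126 126 125 124 151 149 149 150]
 [ 26 150 154 150 151 154 147 137 137 149 154 154 149 158 149]
 [ 28 145 148 155 151 150 151 153 151 152 149 155 149 148 148]
 [ 22 143 152 146 151 154 151 149 149 145 144 147 147 145 155]]
```

View pics/crop.png

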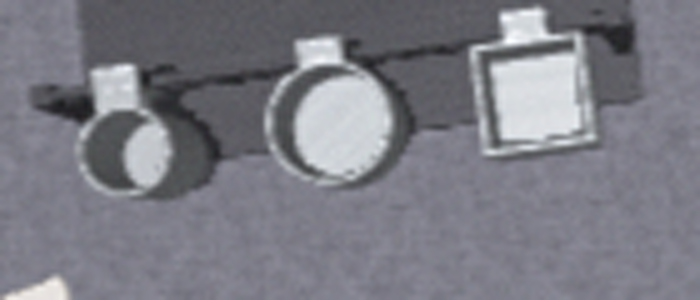

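The crop shows the narrow cup's rim centred at about (126,151), the wide one at (330,123) and the square at (535,95). Each hook points up in the image (+x).

Run:
```python
import cv2
from h import *
from scipy.spatial.transform import Rotation as Ro
f=lambda u,v:px2w("top",(u+.5)/5-.5+110,(v+.5)/5-.5+165,0.169)
P=[f(126,151),f(330,123),f(535,95)]
for p in P: print(p.round(4))
d=P[2]-P[0]; print("spacing",np.linalg.norm(d)/2,"row ang from -y... deg",np.degrees(np.arctan2(d[1],d[0])))
i=cv2.imread("pics/top0.png"); h=cv2.cvtColor(i,cv2.COLOR_BGR2HSV)[...,1]
m=((cv2.GaussianBlur(h,(3,3),0)<137)&(cv2.GaussianBlur(h,(3,3),0)>105)).astype(np.uint8)
n,l,s,c=cv2.connectedComponentsWithStats(m[:245,290:335][200:])
k=1+np.argmax(s[1:,4]); u,v=c[k]+[290,200]; print(s[k],u,v)
M=px2w("top",u,v,.008); print("mat",M.round(4))
for X in(P[0],M): print("scene px",w2px("scene",X))
o=robot.get_obs(); print(Ro.from_quat(o["tool_rot"]).as_matrix().round(3))
```

```text
[0.5379 0.3374 0.169 ]
[0.5513 0.2239 0.169 ]
[0.5647 0.1095 0.169 ]
spacing 0.11474645105784073 row ang from -y... deg -83.2840090772353
[  3   8  28  29 637] 306.75824175824175 221.73940345368916
mat [ 0.457 -0.157  0.008]
scene px (np.float64(350.9553750752034), np.float64(137.68947029514888))
scene px (np.float64(180.25938117205476), np.float64(234.56652203237908))
[[ 0.968  0.252 -0.   ]
 [ 0.252 -0.968  0.002]
 [ 0.    -0.002 -1.   ]]
```

Emit:
{"name": "jog_arm", "arguments": {"motion": [0.5,-0.5,0,0,0,1,-1,1,-1,0,0,0,0.98,-1,1,-1,0,0,0,0,-1,1,-1,0,0,0,0,-1,1,-1,0,0,0,0,-1,1,-1,0,0,0,0,-1,1,-1,0,0,0,0,-1,1,-1,0,0,0,0,-1,1,-1,0,0,0,0,-1,1,-1,0,0,0,0,-1,1,-1,0,0,0,0,-1,0.5,-1,0,0,0,0,-1], "grip_force": 20}}

```text
time: 1.6
position: [0.5364, -0.0905, 0.2333]
tool_rot: [0.998, 0.059, 0.0, 0.0]
ft_force: [0.9, -0.1, -0.8]
grip_width: 0.0872
grip_force: 0.0
```

Emit:
{"name": "jog_arm", "arguments": {"motion": [0.12,-1,0,0,0,0,-1,0.12,-1,0,0,0,0,-1,0.12,-1,0,0,0,0,-1,0.12,-1,0,0,0,0,-1,0.12,-1,0,0,0,0,-1,0.12,-1,0,0,0,0,-1,0.12,-1,0,0,0,0,-1,0.12,-1,0,0,0,0,-1,0.12,-1,0,0,0,0,-1,0.12,-0.7,0,0,0,0,-1,0,0,0,0,0,0,-1,0,0,0,0,0,0,-1]}}

```text
time: 3.1
position: [0.5368, 0.298, 0.2331]
tool_rot: [0.998, 0.058, -0.001, 0.0]
ft_force: [0.2, -0.4, 0.3]
grip_width: 0.0869
grip_force: 0.0
```

Run:
```python
import cv2
from h import *
from scipy.spatial.transform import Rotation as Ro
o=robot.get_obs(); R=Ro.from_quat(o["tool_rot"]).as_matrix(); p=np.array(o["position"])
print(p.round(4),R.round(3).tolist(),(R.T@(np.array([.5379,.3374,.146])-p)/.04).round(3))
```

```text
[0.5368 0.298  0.2331] [[0.993, 0.116, -0.001], [0.116, -0.993, -0.001], [-0.001, 0.001, -1.0]] [ 0.144 -0.976  2.176]
```

Emit:
{"name": "jog_arm", "arguments": {"motion": [0.144,-0.976,0,0,0,0,-1,0,0,0.7,0,0,0,-1,0,0,0.3,0,0,0,-1,0,0,0,0,0,0,-1]}}

```text
time: 3.6
position: [0.5379, 0.3367, 0.1924]
tool_rot: [0.998, 0.058, -0.002, 0.001]
ft_force: [0.5, -0.1, -0.2]
grip_width: 0.0875
grip_force: 0.0
```

Run:
```python
import cv2
from h import *
i=robot.camera("scene"); j=robot.camera("top")
a=cv2.resize(i[75:215,265:405],(560,560),interpolation=cv2.INTER_CUBIC)
cv2.imwrite("pics/c2.png",a)
print(robot.get_obs()["position"])
```

```text
[0.5390451  0.33747144 0.19407526]
```

View pics/c2.png

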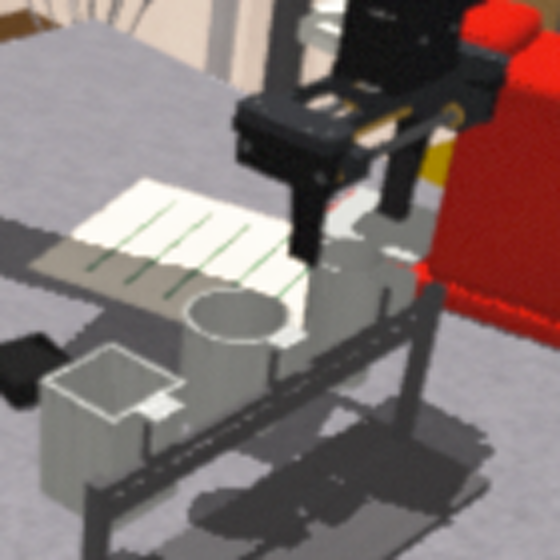

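The crop shows the two fingertips straddling the narrow cup's rim, with tips at about (305,250) and (400,212) and the rim at about (350,250). It is well centred, so I'll descend and close.

Emit:
{"name": "jog_arm", "arguments": {"motion": [0,0,0.4,0,0,0,-1,0,0,0.4,0,0,0,-1,0,0,0.38,0,0,0,-1,0,0,0,0,0,0,-1]}}

```text
time: 4.2
position: [0.5371, 0.3376, 0.1441]
tool_rot: [0.998, 0.058, -0.002, 0.001]
ft_force: [0.4, -0.2, 0.6]
grip_width: 0.087
grip_force: 0.0
```

Emit:
{"name": "jog_arm", "arguments": {"motion": [0,0,0,0,0,0,0,0,0,0,0,0,0,0.2,0,0,0,0,0,0,1,0,0,0,0,0,0,1,0,0,0,0,0,0,1,0,0,0,0,0,0,1], "grip_force": 15}}

```text
time: 4.95
position: [0.5384, 0.3385, 0.1467]
tool_rot: [0.998, 0.058, 0.0, -0.0]
ft_force: [-1.1, 0.7, 2.2]
grip_width: 0.0522
grip_force: 15.0
```

Gripped at 52 mm. Now I'll lift straight up, slowly at first.

Emit:
{"name": "jog_arm", "arguments": {"motion": [0,0,-0.2,0,0,0,1,0,0,-0.3,0,0,0,1,0,0,-0.4,0,0,0,1,0,0,-0.5,0,0,0,1,0,0,-0.6,0,0,0,1,0,0,-0.6,0,0,0,1,0,0,-0.4,0,0,0,1,0,0,-0.2,0,0,0,1,0,0,0,0,0,0,1], "grip_force": 20}}

```text
time: 6.08
position: [0.5385, 0.3382, 0.2747]
tool_rot: [0.998, 0.058, 0.0, -0.0]
ft_force: [0.5, 1.0, -1.6]
grip_width: 0.052
grip_force: 20.0
```

Run:
```python
import cv2
from h import *
i=robot.camera("scene"); j=robot.camera("top")
a=cv2.resize(i[55:215,265:405],(560,640),interpolation=cv2.INTER_CUBIC)[:600]
cv2.imwrite("pics/c3.png",a)
o=robot.get_obs(); print(o["position"],o["grip_width"],o["ft_force"])
```

```text
[0.53788254 0.33789439 0.27344496] 0.05233624506561703 [ 0.30573486 -0.14279954 -2.88088146]
```

View pics/c3.png

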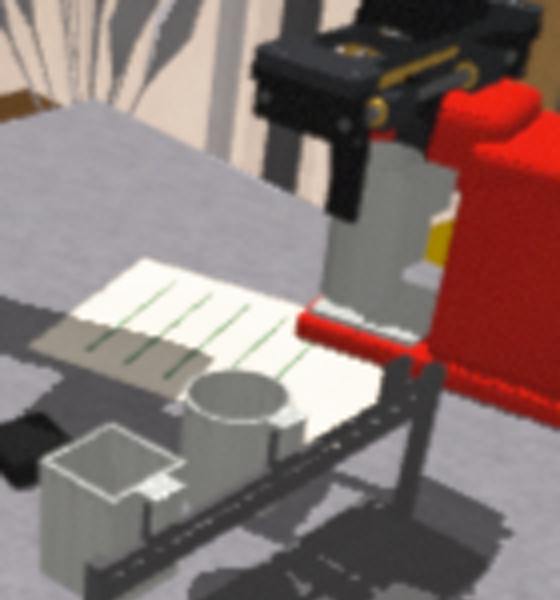

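The cup is off its peg and upright in the jaws, and the wide and square cups still hang in place. Now I'll back off toward the robot and then cross to the mat.

Emit:
{"name": "jog_arm", "arguments": {"motion": [-0.5,0,0,0,0,0,1,-0.9,0,0,0,0,0,1,-0.9,0.3,0,0,0,0,1,-0.7,0.7,0,0,0,0,1,-0.46,1,0,0,0,0,1,0,1,0,0,0,0,1,0,1,0,0,0,0,1,0,1,0,0,0,0,1,0,1,0,0,0,0,1,0,1,0,0,0,0,1,0,1,0,0,0,0,1,0,1,0,0,0,0,1]}}

```text
time: 7.68
position: [0.4424, -0.0367, 0.2737]
tool_rot: [0.998, 0.058, -0.001, -0.0]
ft_force: [0.2, 0.6, -1.5]
grip_width: 0.0519
grip_force: 20.0
```

Emit:
{"name": "jog_arm", "arguments": {"motion": [0,1,0,0,0,0,1,0,1,0,0,0,0,1,0,0.7,0,0,0,0,1,0,0.35,0,0,0,0,1,0,0,0.4,0,0,0,1,0,0,0.8,0,0,0,1,0,0,0.8,0,0,0,1,0,0,0.5,0,0,0,1,0,0,0,0,0,0,1,0,0,0,0,0,0,1]}}

```text
time: 8.93
position: [0.4575, -0.1565, 0.1748]
tool_rot: [0.998, 0.058, 0.0, 0.0]
ft_force: [-0.7, 0.0, -1.0]
grip_width: 0.0527
grip_force: 20.0
```

Run:
```python
import cv2
from h import *
from scipy.spatial.transform import Rotation as Ro
i=robot.camera("scene")
a=cv2.resize(i[120:300,80:260],(585,585),interpolation=cv2.INTER_CUBIC)
cv2.imwrite("pics/c4.png",a)
o=robot.get_obs(); R=Ro.from_quat(o["tool_rot"]).as_matrix(); p=np.array(o["position"])
print(p.round(4),o["grip_width"],o["ft_force"],(R.T@(np.array([.457,-.157,.080])-p)/.04).round(3))
for z in(-.072,.023): print([ (np.array(w2px("scene",p+[0,0,z]))-[80,120])*3.25])
```

```text
[ 0.4577 -0.1568  0.1752] 0.05233815699630674 [-0.04156731 -0.27727195 -1.61025925] [-2.20e-02  1.00e-03  2.38e+00]
[array([308.99247322, 281.24820821])]
[array([288.88717941, 176.35505922])]
```

View pics/c4.png

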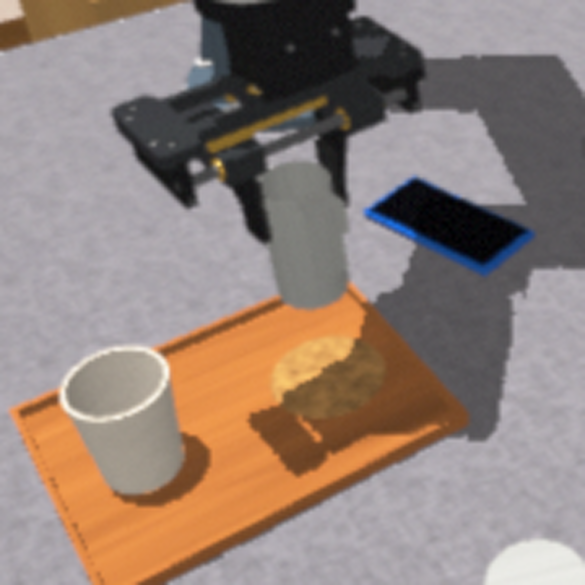

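The cup hangs upright with its base at about (312,288), and the mat centre is at (329,378). Both match the projections, so I'll lower it.

Emit:
{"name": "jog_arm", "arguments": {"motion": [-0.02,0,0.6,0,0,0,1,0,0,0.7,0,0,0,1,0,0,0.5,0,0,0,1,0,0,0.25,0,0,0,1,0,0,0.15,0,0,0,1,0,0,0,0,0,0,1,0,0,0,0,0,0,1]}}

```text
time: 9.85
position: [0.4567, -0.157, 0.087]
tool_rot: [0.998, 0.058, 0.001, 0.0]
ft_force: [-0.5, -0.5, -1.1]
grip_width: 0.0524
grip_force: 20.0
```

Emit:
{"name": "jog_arm", "arguments": {"motion": [0,0,0.05,0,0,0,1,0,0,0.04,0,0,0,1,0,0,0.02,0,0,0,1,0,0,0,0,0,0,1]}}

```text
time: 10.35
position: [0.4566, -0.1568, 0.0823]
tool_rot: [0.998, 0.058, 0.0, 0.0]
ft_force: [1.8, 0.5, 3.2]
grip_width: 0.0523
grip_force: 20.0
```

Emit:
{"name": "jog_arm", "arguments": {"motion": [0,0,0.03,0,0,0,1,0,0,0,0,0,0,1]}}

```text
time: 10.6
position: [0.4574, -0.1568, 0.0819]
tool_rot: [0.998, 0.058, 0.001, 0.0]
ft_force: [2.2, 2.6, 9.7]
grip_width: 0.0521
grip_force: 20.0
```

Contact confirmed (the upward force is rising). I'll ease off slightly, open and withdraw.

Emit:
{"name": "jog_arm", "arguments": {"motion": [0,0,-0.03,0,0,0,1,0,0,0,0,0,0,0.1,0,0,0,0,0,0,-0.3,0,0,0,0,0,0,-1,0,0,0,0,0,0,-1,0,0,0,0,0,0,-1]}}

```text
time: 11.35
position: [0.4561, -0.1567, 0.0818]
tool_rot: [0.998, 0.058, -0.0, -0.0]
ft_force: [0.5, 0.4, 1.2]
grip_width: 0.0787
grip_force: 0.0
```

Emit:
{"name": "jog_arm", "arguments": {"motion": [0,0,-0.3,0,0,0,-1,0,0,-0.6,0,0,0,-1,0,0,-1,0,0,0,-1,0,0,-1,0,0,0,-1,0,0,-1,0,0,0,-1,0,0,0,0,0,0,-1,0,0,0,0,0,0,-1]}}

```text
time: 12.22
position: [0.4557, -0.1564, 0.2379]
tool_rot: [0.998, 0.058, -0.0, -0.0]
ft_force: [-0.7, 0.3, 0.4]
grip_width: 0.087
grip_force: 0.0
```

Run:
```python
import cv2
from h import *
i=robot.camera("scene")
a=cv2.resize(i[100:300,80:400],(800,500),interpolation=cv2.INTER_CUBIC)
cv2.imwrite("pics/c5.png",a)
o=robot.get_obs(); print(o["position"],o["grip_width"],o["joint_velocities"])
for z in(.008,.103): print((np.array(w2px("scene",np.array([.457,-.157,z])))-[80,100])*2.5)
```

```text
[ 0.45535846 -0.15623454  0.23724335] 0.08691008520730163 [-0.00219105  0.0167247   0.00691064  0.00064915  0.00061098  0.00133739]
[250.68713616 336.40793291]
[237.19760652 266.18504626]
```

View pics/c5.png

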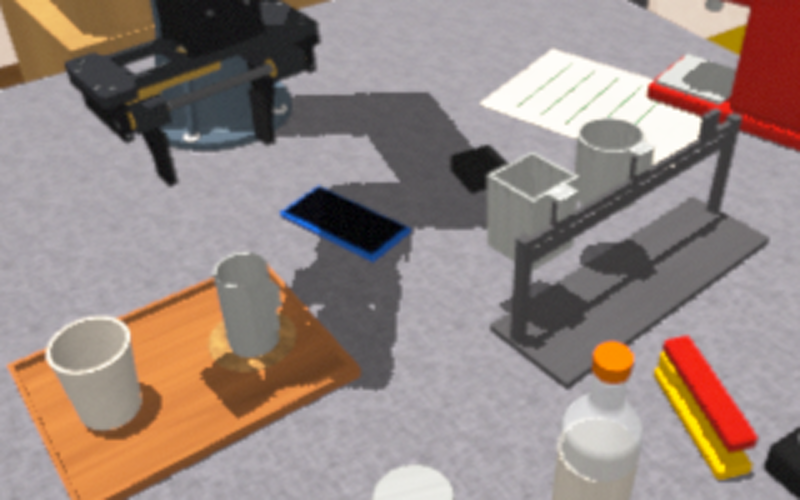

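The narrow cup stands upright in the middle of the mat (base at about (252,340), rim at about (240,268), as predicted). The other two cups still hang, and the gripper is clear above.

```bash
python3 -c "
from rig import robot
print(robot.hand_in())"
```

```text
the job is handed in; nothing more can be done
None
```

The narrow cup is standing upright and released in the middle of the cork mat, the wide and square cups still hang on their pegs, and the job is handed in; the hand-in gave no verdict, so this rests on the last camera picture.

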